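# Find and open the free flap of the wiring trough

### The job

Only one of the three identical steel flaps on top of the desk's wiring trough is free to tilt; the other two are blocked from beneath. Press lightly with the fingertips on the front part of the flaps (the larger part, on your side of the rib), one after another, until you find the one that rocks, then push its front down until it is fully open and leave it standing open with the hand clear, ready for the bus bar. Do not force a blocked flap, and leave the bus bar, meter base, sealing die and lead seal where they are: nothing is to be gripped or lifted.

Things in the scene. Friction and masses are not known exactly. Their poses are not given: they have to be found in the camera images.
- trough: fixed grey steel wiring trough on the desk, 130 (x) by 342 (y) by 80 mm high, origin at the centre of its underside; x points from its front (robot's side) to its back, y to the left along the row of flaps. Flat top with three openings, each 106 (x) by 98 (y) mm and 74 mm deep, 110 mm apart along y, walls 12 mm, each closed by one bare steel flap; all three flaps are alike. Place and yaw vary.
- flap_left (a joint): tilt of the left flap in rad: 0 shut and level, 0.9 fully open at its stop: front part down inside the trough, back part up. A steel plate 100 (x) by 92 (y) by 4 mm, its top flush with the trough's, on a pivot along y marked by a rib 3 mm high; 60 mm of it lies in front of the pivot, 40 mm behind; only the front can go down.
- flap_left_press (a point): press point on top of the left flap, mid-width, 40 mm in front of the pivot, 20 mm from the front edge; moves with the flap; 80 mm above the desk when shut. Pressed here a free flap swings at about 4 N and stays where left; a blocked one gives 1 to 2 mm, then stands hard. One of the three is free, which one varies. More than 60 N on any flap is forcing it.
- flap_left_pivot (a point): middle of the pivot line of the left flap (+y end of the trough's row), half way through the plate, 78 mm above the desk, fixed to the trough
- flap_mid (a joint): tilt of the middle flap in rad: 0 shut and level, 0.9 fully open at its stop: front part down inside the trough, back part up. A steel plate 100 (x) by 92 (y) by 4 mm, its top flush with the trough's, on a pivot along y marked by a rib 3 mm high; 60 mm of it lies in front of the pivot, 40 mm behind; only the front can go down.
- flap_mid_press (a point): press point on top of the middle flap, mid-width, 40 mm in front of the pivot, 20 mm from the front edge; moves with the flap; 80 mm above the desk when shut. Pressed here a free flap swings at about 4 N and stays where left; a blocked one gives 1 to 2 mm, then stands hard. One of the three is free, which one varies. More than 60 N on any flap is forcing it.
- flap_mid_pivot (a point): middle of the pivot line of the middle flap (centre of the trough's row), half way through the plate, 78 mm above the desk, fixed to the trough
- flap_right (a joint): tilt of the right flap in rad: 0 shut and level, 0.9 fully open at its stop: front part down inside the trough, back part up. A steel plate 100 (x) by 92 (y) by 4 mm, its top flush with the trough's, on a pivot along y marked by a rib 3 mm high; 60 mm of it lies in front of the pivot, 40 mm behind; only the front can go down.
- flap_right_press (a point): press point on top of the right flap, mid-width, 40 mm in front of the pivot, 20 mm from the front edge; moves with the flap; 80 mm above the desk when shut. Pressed here a free flap swings at about 4 N and stays where left; a blocked one gives 1 to 2 mm, then stands hard. One of the three is free, which one varies. More than 60 N on any flap is forcing it.
- flap_right_pivot (a point): middle of the pivot line of the right flap (-y end of the trough's row), half way through the plate, 78 mm above the desk, fixed to the trough
- bus_bar: bystander: flat copper bar 25 by 200 by 6 mm with three holes, lying behind the trough, origin at the centre of its underside, length along its y
- meter_base: bystander: black moulded meter base on rubber feet, 120 by 90 by 52 mm, beside the trough's left end, origin at the centre of its underside
- sealing_die: bystander: upright waisted brass die, 32 mm across, 62 mm high, in front of the trough, origin at the centre of its foot
- lead_seal: bystander: round grey lead disc, 26 mm across, 7 mm thick, flat on the desk in front of the trough, origin at the centre of its underside

How it is judged:
At the end, for the whole second after the job is handed in: exactly one flap stands open, tilted more than 0.75 rad (its stop is at 0.9) and at rest; the other two are shut (under 0.12 rad); each bystander is within 20 mm of where it started (((value of joint flap_left above 0.75 rad and velocity of joint flap_left between -0.1 and 0.1 rad/s and value of joint each of flap_mid, flap_right below 0.12 rad) or (value of joint flap_mid above 0.75 rad and velocity of joint flap_mid between -0.1 and 0.1 rad/s and value of joint each of flap_left, flap_right below 0.12 rad) or (value of joint flap_right above 0.75 rad and velocity of joint flap_right between -0.1 and 0.1 rad/s and value of joint each of flap_left, flap_mid below 0.12 rad)) and distance of each of bus_bar, meter_base, sealing_die, lead_seal from where it was at the start of the episode below 0.02 m); the robot touches nothing.
It fails at once if the bus bar was pushed more than 20 mm or lifted more than 8 mm (distance of bus_bar from where it was at the start of the episode above 0.02 m or height (world z) of bus_bar above 0.008 m).
It fails at once if the meter base was pushed more than 20 mm or lifted more than 8 mm (distance of meter_base from where it was at the start of the episode above 0.02 m or height (world z) of meter_base above 0.008 m).
It fails at once if the sealing die was pushed more than 20 mm or lifted more than 8 mm (distance of sealing_die from where it was at the start of the episode above 0.02 m or height (world z) of sealing_die above 0.008 m).
It fails at once if the lead seal was pushed more than 20 mm or lifted more than 8 mm (distance of lead_seal from where it was at the start of the episode above 0.02 m or height (world z) of lead_seal above 0.008 m).
It fails at once if the trough or one of its flaps was forced with more than 60 N (contact force between any of the fingers, the arm and trough above 60 N).
It also fails if it takes over 48 s, if anything falls off the work surface, if the arm or the gripper's body presses on something with over 40 N, if the wrist force passes 120 N, or if a joint passes its speed limit or range.

### The arm

A 6-joint arm with a two-finger parallel gripper is mounted at the origin on the work surface. World frame = base frame: x ahead of the robot, y to its left, z up, the work surface at z = 0. Lengths are in m, angles in rad, forces in N, time in s.
With the tool pointing down it reaches from about 0.375 to 0.925 m from the base axis. Payload 5.7 kg.
Tool frame: the origin (TCP) lies midway between the tips of the shut fingers; the grasp point (between the pads) lies 19 mm behind it; z points along the fingers, x is the direction in which the jaws open and shut, and the axes are right-handed (so a half turn about z gives the same grasp; the last joint's range is limited). The gripper opens to 88 mm and grips with 3 to 60 N. Pads are 20 mm wide; open, the fingers measure 115 mm over their backs; the gripper's body (75 mm by 178 mm) begins 61 mm behind the grasp point.
Start: joints at [-1.286, 0.359, 1.51, -0, 1.272, -0.115], TCP at [0.234, -0.553, 0.223] pointing down, gripper open.
Joint ranges: [-2.97, 2.97], [-1.01, 2.36], [0.21, 2.38], [-0.96, 4.11], [0.2, 2.71], [-2.98, 2.98]. Speed limits (rad/s): [2.39, 2.39, 3.14, 3.14, 3.14, 3.14].

### API

Orientations are given as a unit quaternion [x, y, z, w].
In Python, from bench import move_ptp, servo_line, goto_joints, move_gripper, sleep, inverse_kinematics, capture, PlanningError, close_job, spot_in, silhouettes, current_clock, current_joint_pos, current_qvel, current_joint_torque, current_position, current_orientation, current_force, current_torque, current_finger_gap gives the robot as it stands. Calls block until the motion is done:
- move_ptp(position, orientation): joint-space move of the TCP to a pose.
- servo_line(position, orientation=None, rate=0.15, contact_N=None): straight line of the TCP; orientation=None keeps the orientation; rate is the mean speed in m/s. With contact_N (N) it stops when the force on the tool has changed by that much, and returns True; else False.
- goto_joints(angles): joint-space move.
- move_gripper(opening): finger opening in m; the grip force is fixed at half the most; returns when the fingers have stopped.
- sleep(seconds).
- inverse_kinematics(position, orientation): joint angles nearest the present ones, or None.
- capture(name): name is "scene" or "top"; returns a dict with "image" (400x640x3 uint8, blue, green, red), "range_z" (400x640 float32, m along the optical axis (not along the pixel's ray), 0 where there is no reading), "intrinsics" (3x3 intrinsics, pixels), "R" (3x3) and "t" (3): a world point X has camera coordinates R X + t. Camera axes: x right, y down, z forward; pixel columns grow to the right and rows downward; lengths in m; the calibration is good to about 2 mm. A picture is of the moment at which its call begins.
A pose or a line that the arm cannot do raises PlanningError and nothing moves.
- close_job(): hands the job in, once; it reports no verdict.
Trained networks look in the newest picture that a camera, given by its name, has taken for a name from the list of things; names that differ only in an ending like _2 or _b are one class to them, and where a whole thing is asked for, a point or a joint stands for the part that bears it (a point fixed in the world has none). Each returns a list of dicts, best first, with "conf" (0 to 1); they miss things now and then, are a little off and sometimes report something else, mostly with a low value. They report only what shows in the picture. A call takes as long as a camera call.
- spot_in(camera, query): "xy" ([column, row] in pixels, amid what is visible of it).
- silhouettes(camera, query): "region" (400x640 bool, what is visible of it) and "xy" ([column, row] in pixels, amid what is visible of it).
Readings, each from a call of its own:
- current_clock(): time.
- current_joint_pos(): joint angles.
- current_qvel(): joint speeds.
- current_joint_torque(): joint torques, N m.
- current_position(): TCP position.
- current_orientation(): TCP orientation.
- current_force(): force on the tool from outside, world axes, zero at the start.
- current_torque(): the same for the moment, N m.
- current_finger_gap(): finger opening in m.
Only numpy, scipy, OpenCV 4.12 (cv2) and the standard library are available. Lean on these libraries where they do the work, as an engineer would, in place of code of your own. Each camera call takes 0.05 s, during which the arm holds its last target. There are 200 camera calls.

## Working session

There is one attempt and no reset: what is moved stays moved. The work goes in short steps, each a Python script; the robot and the scene stay as the last script left them, time stands still between calls to the robot, and variables do not carry over. Pictures are saved under pics/ and viewed, about 8 in all and at most 12, crops included, and the job is handed in when it is done.

```bash
mkdir -p pics
cat > h.py <<'E'
import numpy as np, cv2
from bench import *
def world(c,m):
    v,u=np.nonzero(m&(c["range_z"]>0)); z=c["range_z"][v,u]
    K=c["intrinsics"]; P=np.c_[(u-K[0,2])/K[0,0]*z,(v-K[1,2])/K[1,1]*z,z]
    return (P-c["t"])@c["R"]
def pix(c,X):
    p=c["intrinsics"]@(c["R"]@np.array(X)+c["t"]); return p[:2]/p[2]
E
python3 - <<'E'
from h import *
for n in("top","scene"):
    c=capture(n); cv2.imwrite(f"pics/{n}1.png",c["image"])
    for q in("trough","flap_left","flap_mid","flap_right","bus_bar","meter_base","sealing_die","lead_seal"):
        for s in silhouettes(n,q)[:3]:
            P=world(c,s["region"])
            if len(P): print(n,q,round(s["conf"],2),np.round(s["xy"]),len(P),np.median(P,0).round(3),P.min(0).round(3),P.max(0).round(3))
    if n=="top":
        P=world(c,np.ones((400,640),bool)); P=P[(abs(P[:,2]-.08)<.006)]
        r=cv2.minAreaRect(P[:,:2].astype(np.float32)); print("rect",r,len(P))
print(current_clock(),current_orientation())
E
```

```text
top trough 0.83 [427. 194.] 15567 [ 0.585 -0.06   0.079] [ 0.483 -0.273 -0.003] [0.709 0.121 0.087]
top trough 0.58 [426. 190.] 3089 [ 0.588 -0.06   0.08 ] [ 0.53  -0.12   0.004] [ 0.647 -0.003  0.086]
top trough 0.43 [362. 171.] 3013 [0.617 0.046 0.08 ] [ 0.56  -0.012  0.006] [0.676 0.102 0.086]
top flap_left 0.57 [362. 172.] 3089 [0.618 0.047 0.08 ] [ 0.559 -0.009  0.001] [0.682 0.102 0.086]
top flap_mid 0.69 [426. 189.] 2967 [ 0.589 -0.06   0.08 ] [ 0.531 -0.115  0.012] [ 0.65  -0.005  0.086]
top flap_right 0.58 [490. 206.] 3062 [ 0.559 -0.165  0.08 ] [ 0.502 -0.222  0.005] [ 0.617 -0.11   0.087]
top bus_bar 0.85 [415. 128.] 1381 [ 0.71  -0.068  0.005] [ 0.68  -0.164 -0.004] [0.743 0.031 0.01 ]
top meter_base 0.86 [284. 142.] 3152 [0.681 0.185 0.034] [ 0.623  0.141 -0.004] [0.753 0.23  0.056]
top sealing_die 0.59 [416. 129.] 1469 [ 0.711 -0.066  0.005] [ 0.678 -0.164 -0.004] [0.747 0.033 0.01 ]
top sealing_die 0.53 [348. 241.] 268 [0.498 0.077 0.061] [ 0.483  0.055 -0.002] [0.513 0.091 0.066]
top lead_seal 0.46 [346. 243.] 297 [0.499 0.077 0.061] [ 0.483  0.054 -0.002] [0.516 0.09
[... 211 characters left out ...]
 0.124 0.085]
scene flap_left 0.97 [286. 201.] 998 [0.625 0.05  0.08 ] [ 0.564 -0.01   0.076] [0.68  0.102 0.085]
scene flap_mid 0.59 [267. 179.] 809 [ 0.594 -0.056  0.08 ] [ 0.531 -0.114  0.074] [ 0.65  -0.003  0.084]
scene flap_right 0.63 [244. 163.] 654 [ 0.565 -0.161  0.08 ] [ 0.5   -0.22   0.027] [ 0.62  -0.109  0.084]
scene bus_bar 0.59 [232. 234.] 694 [ 0.716 -0.051  0.005] [ 0.673 -0.173 -0.003] [0.747 0.035 0.009]
scene meter_base 0.94 [318. 263.] 2545 [0.692 0.197 0.034] [ 0.574  0.113 -0.003] [0.747 0.234 0.055]
scene sealing_die 0.78 [332. 200.] 247 [0.507 0.084 0.036] [ 0.437  0.025 -0.002] [0.574 0.123 0.079]
0.9 [ 8.33437918e-01 -5.52613098e-01 -1.58707248e-05 -2.50183950e-05]
```

```bash
cat >> h.py <<'E'
C=np.array([.589,-.0605]); yaw=np.deg2rad(74.58-90)
ex=np.array([np.cos(yaw),np.sin(yaw)]); ey=np.array([-ex[1],ex[0]])
def tw(x,y,z): return np.r_[C+x*ex+y*ey,z]   # trough frame -> world
Y={"left":.11,"mid":0.,"right":-.11}
E
python3 - <<'E'
from h import *
c=capture("top"); im=c["image"].copy()[90:290,240:560]; im=cv2.resize(im,None,fx=2.5,fy=2.5,interpolation=cv2.INTER_CUBIC)
for y in Y.values():
    for x,col in((.01,(0,0,255)),(-.03,(0,255,0))):
        p=(pix(c,tw(x,y,.08))-[240,90])*2.5; cv2.circle(im,tuple(int(a) for a in p),3,col,-1)
cv2.imwrite("pics/ov.png",im)
E
```

```text
(no output)
```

View pics/ov.png

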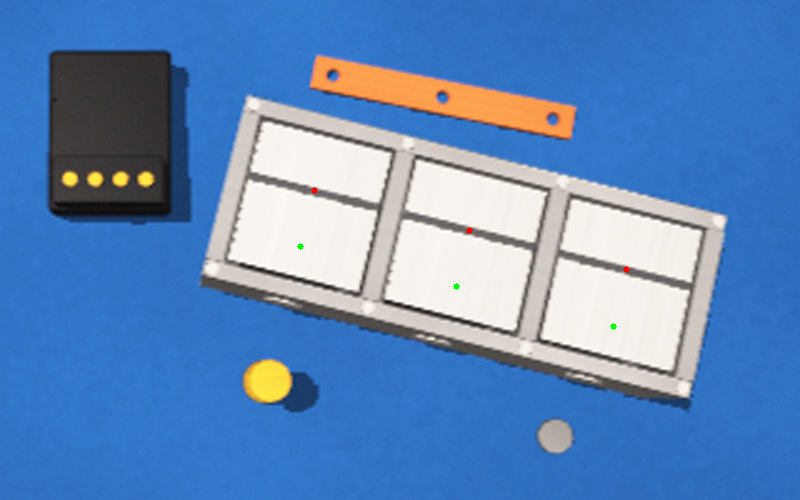

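The overlay fits: the red dots lie on the ribs and the green ones on the press points. The lead seal is at (555,436) and the die at (268,381), both in front of the trough. Next I probe each flap with the fingers shut.

```bash
cat >> h.py <<'E'
from scipy.spatial.transform import Rotation as Ro
X=np.r_[-ey,0]; Z=np.array([0,0,-1.]); Q=Ro.from_matrix(np.c_[X,np.cross(Z,X),Z]).as_quat()
XP=-.026   # TCP 36 mm in front of the pivot
E
python3 - <<'E'
from h import *
move_gripper(0.0)
move_ptp(tw(XP,Y["right"],.16),Q)
for n in("right","mid","left"):
    servo_line(tw(XP,Y[n],.12),Q,rate=.15)
    servo_line(tw(XP,Y[n],.088),rate=.06)
    f0=current_force()
    hit=servo_line(tw(XP,Y[n],.070),rate=.012,contact_N=12)
    z=current_position()[2]; print(n,hit,z.round(4),(current_force()-f0).round(1),current_joint_pos().round(2),current_clock(),flush=True)
    if z<.074: break
    servo_line(tw(XP,Y[n],.12),rate=.1)
E
```

```text
right False 0.0705 [-0.4  0.4  4.3] [-0.41  0.48  1.76  0.    0.9   1.43] 6.8583
```

The right flap gave 9.5 mm at about 4 N, so it is the free one. I push it on to its stop.

Run:
```python
from h import *
y=Y["right"]
hit=servo_line(tw(XP,y,.040),rate=.025,contact_N=18)
print(hit,current_position().round(4),current_force().round(1),current_clock())
servo_line(tw(XP,y,.16),rate=.1)
move_ptp([.30,-.45,.25],Q)
c=capture("top"); cv2.imwrite("pics/open.png",cv2.resize(c["image"][90:290,240:560],None,fx=2.5,fy=2.5))
P=world(c,np.ones((400,640),bool)); d=P[:,:2]-C; xt=d@ex; yt=d@ey
for n,v in Y.items():
    print(n,[(round(a,3),np.median(P[(abs(xt-a)<.004)&(abs(yt-v)<.03),2]).round(4)) for a in(-.035,-.02,-.01,0,.02,.03)])
m=(abs(yt+.11)<.03)&(xt>-.018)&(xt<.002); print("tilt",-np.arctan(np.polyfit(xt[m],P[m,2],1)[0]))
print(current_force().round(1),current_clock())
```

```text
True [ 0.5337 -0.1594  0.0471] [-1.   0.2  6.5] 7.75
left [(-0.035, np.float64(0.0797)), (-0.02, np.float64(0.0795)), (-0.01, np.float64(0.0795)), (0, np.float64(0.0796)), (0.02, np.float64(0.0795)), (0.03, np.float64(0.0797))]
mid [(-0.035, np.float64(0.0797)), (-0.02, np.float64(0.0796)), (-0.01, np.float64(0.0797)), (0, np.float64(0.0796)), (0.02, np.float64(0.0797)), (0.03, np.float64(0.0795))]
right [(-0.035, np.float64(0.0137)), (-0.02, np.float64(0.0431)), (-0.01, np.float64(0.0559)), (0, np.float64(0.0678)), (0.02, np.float64(0.0936)), (0.03, np.float64(0.1054))]
tilt -0.8862341999189851
[0.2 0.3 0.8] 10.5167
```

View pics/open.png

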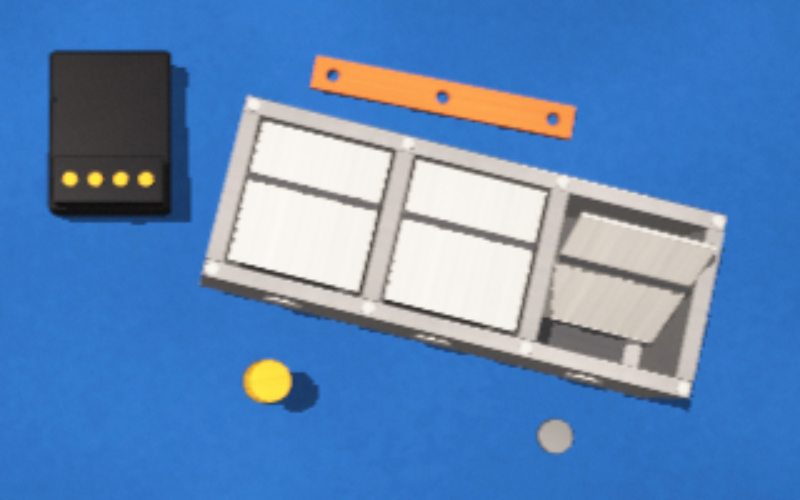

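The picture shows the right flap fully open: its back part is up at about (650,240) and its front is down in the trough. The other two flaps are level, and the bystanders are at the same pixels as before. The measured tilt is about 0.89 rad, so I hand in.

```bash
python3 -c "from bench import *; sleep(0.3); close_job()"
```

```text
the job is handed in; nothing more can be done
```

The right flap is the free one. I pushed its front down to the stop, left it standing open with the hand clear, and handed the job in.

- **Finding it:** I pressed the right flap first with the fingers shut, and it swung at about 4 N. I never touched the middle and left flaps, because only one flap is free.
- **Last checks, from the depth image:**
  - The right flap stood at about 0.89 rad.
  - The middle and left flaps were level at about 80 mm.
  - By eye, the bus bar, meter base, sealing die and lead seal were at the same pixels as before.
- **Forces and time:** The final push was set to stop at an 18 N change in force. The arm had moved clear by 10.5 s. The wrist force then read 0.8 N or less.
- **Disagreements:** The networks did not find the lead seal in either camera; one "lead_seal" report was really the die. I located the seal by eye instead. No check failed.

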